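# Mount the sock form on the photo turntable

## Task

Pick up the white sock form and mount it on the photo turntable: lower its round base over the central hub, turn it until its four holes find the four drive studs, and let it down fully home, its base flush on the black platter. Do not drop, hammer or tip it and do not knock the other things on the desk about; leave the form standing there by itself.

Things in the scene. Friction and masses are not known exactly. Their poses are not given: they have to be found in the camera images.
- form_mid (a point): Sock display form, 0.4 kg, 140 mm high: white flat foot, upside down (sole up), on a round aluminium base. Point on the base's axis, 70 mm above its underside; z up, x to the toe. Foot and leg are 24 mm thick along y, with flat parallel sides. The foot (x -27 to +94 mm, 106 to 140 mm above the underside) can be pinched from above across y, on the axis, 120 mm above the underside.
- form_base (a point): Centre of the underside of the form's round base, same axes as form_mid. Disc 120 mm across, 12 mm thick, with a 27 mm central bore, open below and 34 mm deep (it runs up into a grey collar, 49 mm across, that ends 37 mm above the underside), and four 13 mm through holes on a circle of radius 42 mm, at +x, +y, -x and -y.
- turntable_seat (a point): Photo turntable: fixed grey drum 156 mm across with a black platter 144 mm across. Point at the centre of the platter's upper face, 42 mm above the desk; z up. The platter stopped at any angle: this frame does NOT give the direction of its studs; see it or feel for it. Stiff motor gearing holds the platter (up to 4 N m).
- turntable_hub (a point): Centre of the top of the turntable's brass hub, 28 mm above the platter: 24 mm across, its top 7 mm tapering to 15 mm. Around it four studs, 10 mm across, 14 mm high, bevelled tips, every 90 degrees on a circle of radius 42 mm. With holes off the studs the form's base rides on the tips, 14 mm too high but guided by the hub; within about 2 degrees of the studs it goes down flush.
- mouse: Black computer mouse, 115 x 62 x 35 mm, a bystander on the desk; origin at the centre of its underside.
- notes: Yellow block of sticky notes, 55 x 55 x 18 mm, a bystander on the desk; origin at the centre of its underside.
- stapler: Red and black stapler, 140 x 36 x 42 mm, a bystander on the desk; origin at the centre of its underside.
- mug: Blue mug, 82 mm across, 95 mm high, a bystander on the desk; origin at the centre of its underside.
- cone_red: Red plastic-wrapped yarn cone, 96 mm across, 120 mm high, a bystander on the desk; origin at the centre of its underside.
- cone_green: Green yarn cone, 96 mm across, 120 mm high, a bystander on the desk; origin at the centre of its underside.
- phone: Black mobile phone lying flat, 150 x 72 x 9 mm, a bystander on the desk; origin at the centre of its underside.
Mind the look-alikes: they are no part of the job. What is shaped like the part that bears form_mid but yellow is not meant.

How it is judged:
By the outcome, as a careful person would: the job done as asked, in the order asked, and still so for the second after the job is handed in, with the robot touching nothing.
It also fails if it takes over 72 s, if anything falls off the work surface, if the arm or the gripper's body presses on something with over 40 N, if the wrist force passes 120 N, or if a joint passes its speed limit or range.

## Robot

A 6-joint arm with a two-finger parallel gripper is mounted at the origin on the work surface. World frame = base frame: x ahead of the robot, y to its left, z up, the work surface at z = 0. Lengths are in mm, angles in rad, forces in N, time in s.
With the tool pointing down it reaches from about 300 to 775 mm from the base axis. Payload 14.6 kg.
Tool frame: the origin (TCP) lies between the finger pads; the fingertips stand 8 mm ahead of it and the grasp point (between the pads) lies 11 mm behind it; x points along the fingers, y is the direction in which the jaws open and shut, and the axes are right-handed (so a half turn about x gives the same grasp; the last joint's range is limited). The gripper opens to 94 mm and grips with 3 to 60 N. Pads are 16 mm wide; open, the fingers measure 119 mm over their backs; the gripper's body (75 mm by 177 mm) begins 78 mm behind the grasp point.
Start: joints at [-1.179, 0.3, 1.521, -0, 1.321, -0.067], TCP at [243.572, -493.115, 213.446] pointing down, gripper open.
Joint ranges: [-3.03, 3.03], [-0.79, 2.21], [0.23, 2.52], [-1.04, 4.18], [0, 3.07], [-2.55, 2.55]. Speed limits (rad/s): [2.22, 2.22, 2.57, 3.14, 3.14, 3.14].

## Interface

Orientations are given as [roll, pitch, yaw] about the fixed x, y, z axes, in that order (R = Rz(yaw) Ry(pitch) Rx(roll)).
In Python, from cell import telemetry, camera, calibration, order gives the robot as it stands.
- The arm moves only by the shell command python3 -m handwheel 'ROWS' [FORCE]. ROWS is JSON, a list of rows, each a list of 7 numbers: the turn, a rotation vector about the tool's x, y, z as a fraction of full scale, then the shift along the tool's x, y, z as a fraction of full scale, then the opening, from 0 (shut) to 1 (fully open). A call has 1 to 12 rows; each row is the pose to reach, as a shift and turn from the pose measured when the call began, along the tool's axes at that moment, turning the shorter way round; what a row does not reach only later rows make up. Full scale, the value 1, is 300 mm for a shift and pi rad for a turn. A row lasts 1/8 s, in which the tool goes at most 62.5 mm and 10.7 degrees, less where a joint would pass 70% of its speed; a pose out of reach is approached as far as the arm can. A call with a number of a shift or a turn outside -1 to 1 is refused whole. A call with a gripper value outside its range is refused whole. The fingers move at their own pace and stop on an object; FORCE is the grip in N (left out, the last holds). Time passes only in rows, so rows that repeat a pose let the fingers close. It gives the time, the measured TCP pose, the force and the opening at its end, in the units of the state.
- telemetry.read_state(): the state, without advancing time (a new reading comes with each control period).
- camera(name): name is "side" or "top" or "wrist"; returns the picture (384x512x3 uint8, red, green, blue); there is no depth.
- calibration(name): a dict with "fov_y" (degrees; the focal length in pixels is half the picture's height over the tangent of half this angle, whatever the lens; pixels are square), "cx", "cy" (the principal point, pixels), "position" and "attitude" of the camera in the world. Camera axes: x right, y down, z forward; pixel columns grow to the right and rows downward; lengths in mm; the calibration is good to about 2 mm. A picture is of the moment at which its call begins: read the wrist's pose just before it. calibration takes no time and is no camera call; for the wrist camera it gives the pose at the moment of the call.
- order.sign_off(): hands the job in, once; it reports no verdict.
The state is a dict: "clock": time; "joints": joint angles; "qd": joint speeds; "effort": joint torques, N m; "eef_pos": TCP position; "eef_rot": TCP orientation; "wrist_force": force on the tool from outside, world axes, zero at the start; "moment": the same for the moment, N m; "finger_gap": finger opening in mm.
Only numpy, scipy, OpenCV 4.12 (cv2) and the standard library are available. Lean on these libraries where they do the work, as an engineer would, in place of code of your own. Each camera call takes 0.05 s, during which the arm holds its last target.

## Working session

There is one attempt and no reset: what is moved stays moved. The work goes in short steps, Python scripts to look and compute and a shell command to move; the robot and the scene stay as the last step left them, time stands still between calls to the robot, and variables do not carry over. Pictures are saved under pics/ and viewed, and the job is handed in when it is done.

```bash
mkdir -p pics; ls; python3 - <<'E'
from cell import telemetry, camera, calibration, order
import cv2
for n in ["side","top","wrist"]:
    c=calibration(n); print(n,c)
    cv2.imwrite(f"pics/{n}0.png",camera(n)[:,:,::-1])
print(telemetry.read_state())
E
```

```text
pics
side {'fov_y': 46.83527748049183, 'cx': 254.97110850953527, 'cy': 189.98357202912962, 'position': array([ 137.2946391 ,  775.08357544, 1153.43398232]), 'attitude': array([-2.46653314, -0.01041507, -2.62088225])}
top {'fov_y': 56.6071564546702, 'cx': 259.6609746556722, 'cy': 187.36949979306095, 'position': array([ 364.70057379,   -1.95197338, 1041.20098722]), 'attitude': array([-2.92160257e+00, -2.32585219e-03, -1.55172684e+00])}
wrist {'fov_y': 61.70810157772659, 'cx': 253.39705954450895, 'cy': 197.09526313065496, 'position': array([ 308.16776213, -462.24792889,  384.0126982 ]), 'attitude': array([ 2.88922083e+00,  1.01209954e-03, -1.11146794e+00])}
{'clock': 0.15, 'joints': array([-1.17862181e+00,  3.00353641e-01,  1.52139725e+00,  3.70283046e-05,
        1.32071434e+00, -6.66193631e-02]), 'qd': array([ 5.32006135e-05, -1.54899428e-03, -2.30290016e-03,  2.57990981e-04,
       -2.12030543e-03,  1.00124806e-07]), 'effort': array([-6.41295128e-05, -5.31962872e+01, -3.52821171e+01,  7.08141387e-02,
        2.36360851e-02, -6.04128877e-05]), 'eef_pos': array([ 243.50411658, -492.95791678,  213.02853247]), 'eef_rot': array([-1.67849887,  1.56992301,  1.92187848]), 'wrist_force': array([-0.18113327,  0.1425705 , -0.63758194]), 'moment': array([-0.021919  ,  0.00077903,  0.00307561]), 'finger_gap': 94.06568062832467}
```

View pics/side0.png

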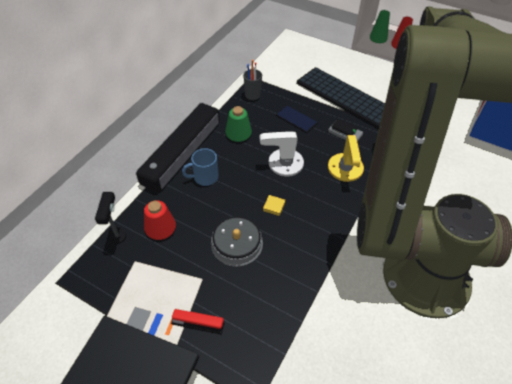

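View pics/top0.png

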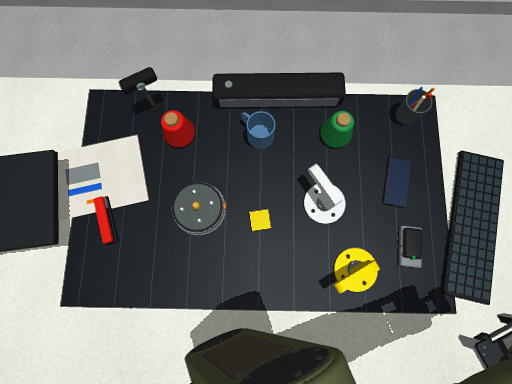

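View pics/wrist0.png

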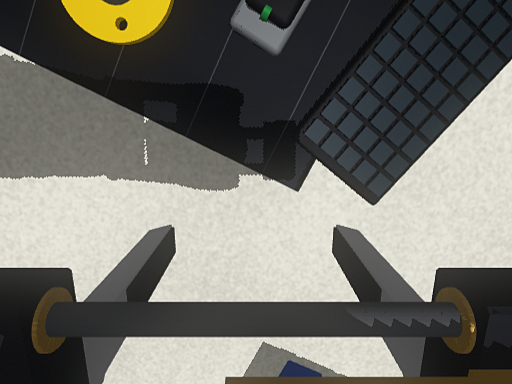

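```bash
cat > h.py <<'E'
import numpy as np, cv2
from scipy.spatial.transform import Rotation as R
from cell import telemetry, camera, calibration, order
def cam(n,c=None):
    c=c or calibration(n); return c
def rpy(a): return R.from_euler('xyz',a).as_matrix()
def ray(c,u,v):
    f=192/np.tan(np.radians(c['fov_y'])/2)
    d=rpy(c['attitude'])@np.array([(u-c['cx'])/f,(v-c['cy'])/f,1.]); return np.array(c['position']),d/np.linalg.norm(d)
def plane(c,u,v,z):
    p,d=ray(c,u,v); return p+d*(z-p[2])/d[2]
def proj(c,P):
    f=192/np.tan(np.radians(c['fov_y'])/2)
    q=rpy(c['attitude']).T@(np.asarray(P,float)-c['position']); return np.array([c['cx']+f*q[0]/q[2],c['cy']+f*q[1]/q[2]])
E
python3 - <<'E'
from h import *
t=calibration('top');s=calibration('side')
print('base top z12',plane(t,325,203,12),plane(s,287,161,12))
print('toe z140',plane(t,315,168,140),plane(s,263,137,140))
print('hub z70',plane(t,196,206,70),plane(s,236,233,70))
a=cv2.imread('pics/top0.png');b=cv2.imread('pics/side0.png')
m=np.zeros((600,800,3),np.uint8)
def put(img,x,y,w,h,X,Y,k):
    c=cv2.resize(img[y:y+h,x:x+w],None,fx=k,fy=k,interpolation=cv2.INTER_CUBIC); m[Y:Y+c.shape[0],X:X+c.shape[1]]=c
put(a,290,155,66,75,0,0,4);put(a,165,172,66,75,400,0,4)
put(b,250,120,66,72,0,305,4);put(b,203,207,66,66,400,305,4)
cv2.imwrite('pics/z.png',m)
E
```

```text
base top z12 [ 551.66545323 -192.2963464    12.        ] [ 549.59893793 -192.04961369   12.        ]
toe z140 [ 621.11522892 -144.33750449  140.        ] [ 618.68413939 -137.79281206  140.        ]
hub z70 [525.79407872 174.46550462  70.        ] [526.97656276 183.65523889  70.        ]
```

View pics/z.png

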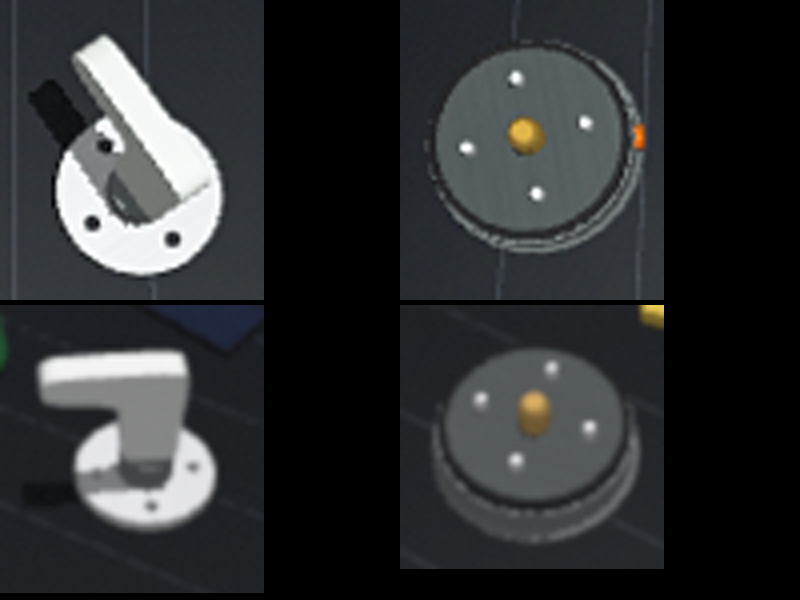

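```bash
cat > m.py <<'E'
from h import *
def blobs(img,x0,y0,x1,y1,fn):
    c=img[y0:y1,x0:x1].astype(int); m=fn(c).astype(np.uint8)
    n,l,s,ce=cv2.connectedComponentsWithStats(m)
    return [(int(s[i,4]),ce[i]+[x0,y0]) for i in range(1,n)]
E
python3 - <<'E'
from m import *
for n,f,(x,y),fb,z in [('top','pics/top0.png',(165,172),(290,155),0),('side','pics/side0.png',(203,207),(250,120),0)]:
    c=calibration(n);img=cv2.imread(f)
    roi=(x,y,x+66,y+66)
    print(n,'studs')
    P=[]
    for a,p in blobs(img,*roi,lambda q:(q.min(2)>165)&((q.max(2)-q.min(2))<40)):
        w=plane(c,*p,55); P.append(w); print(a,p.round(1),w.round(1))
    if len(P)==4:
        C=np.mean(P,0); print('centre',C, [round(np.hypot(*(w-C)[:2]),1) for w in P],[round(np.degrees(np.arctan2((w-C)[1],(w-C)[0])),1) for w in P])
    for a,p in blobs(img,*roi,lambda q:(q[:,:,2]-q[:,:,0]>70)): print('hub',a,p.round(1),plane(c,*p,66).round(1))
    x,y=fb
    print('holes');
    for a,p in blobs(img,x,y,x+66,y+72,lambda q:(q.max(2)<120)):
        if a<60: print(a,p.round(1),plane(c,*p,12).round(1))
    # base disc contour from white mask
    m=(img[y:y+72,x:x+66].min(2)>70).astype(np.uint8)
    ct=max(cv2.findContours(m,0,1)[0],key=len)[:,0]+[x,y]
    W=np.array([plane(c,*p,12)[:2] for p in ct])
    # robust circle fit r=60
    g=np.array([551,-192.])
    from scipy.optimize import least_squares
    r=least_squares(lambda q:np.clip(np.hypot(*(W-q).T)-60,-6,6),g,loss='soft_l1'); print('disc',r.x,np.median(np.abs(r.fun)))
E
```

```text
top studs
7 [193.7 191. ] [571.1 186.1  55. ]
8 [210.9 202.1] [540.1 136.1  55. ]
6 [181.  208.5] [520.4 218.7  55. ]
7 [198.7 220. ] [489.1 167.4  55. ]
centre [530.16358393 177.07474785  55.        ] [np.float64(41.9), np.float64(42.2), np.float64(42.7), np.float64(42.2)] [np.float64(12.5), np.float64(-76.4), np.float64(103.2), np.float64(-166.7)]
hub 56 [196.  205.3] [528.5 175.3  66. ]
hub 15 [224.2 205.7] [528.9  97.2  66. ]
holes
17 [315.5 191.1] [ 586.9 -165.1   12. ]
10 [312.7 210.3] [ 529.3 -156.    12. ]
10 [332.7 214.3] [ 518.7 -214.    12. ]
disc [ 553.32361609 -190.83714832] 1.0162325139635264
side studs
4 [240.5 222.5] [540.2 136.7  55. ]
3 [222.7 229.7] [572.6 185.3  55. ]
5 [250. 237.] [489.8 166.7  55. ]
5 [231.6 245.2] [521.6 217.6  55. ]
centre [531.01634424 176.58985436  55.        ] [np.float64(40.9), np.float64(42.4), np.float64(42.4), np.float64(42.1)] [np.float64(-77.0), np.float64(11.9), np.float64(-166.6), np.float64(103.0)]
hub 23 [265.8 208.5] [496.1  60.3  66. ]
hub 32 [236.2 231.6] [530.5 177.2  66. ]
holes
4 [273.5 162.5] [ 586.9 -162.    12. ]
disc [ 550.39163632 -184.38665394] 6.0
```

```bash
cat >> h.py <<'E'
def st():
    s=telemetry.read_state(); return s
def plan(pos,yaw_deg,down=True):
    """tool x down, tool y at heading yaw_deg; prints fractions"""
    s=st(); Rc=rpy(s['eef_rot']); p=s['eef_pos']
    sh=Rc.T@(np.array(pos)-p)/300
    y=np.array([np.cos(np.radians(yaw_deg)),np.sin(np.radians(yaw_deg)),0]);x=np.array([0,0,-1.]);Rt=np.c_[x,y,np.cross(x,y)]
    tv=R.from_matrix(Rc.T@Rt).as_rotvec()/np.pi
    yc=Rc[:,1]; print('clock',round(s['clock'],2),'pos',p.round(1),'yhead',round(np.degrees(np.arctan2(yc[1],yc[0])),2),'tilt',np.degrees(np.arccos(-Rc[2,0])).round(2),'F',s['wrist_force'].round(1),'M',s['moment'].round(2),'gap',round(s['finger_gap'],1),'j',s['joints'].round(2))
    print('turn',tv.round(4),'deg',np.degrees(np.pi*np.linalg.norm(tv)).round(1),'shift',sh.round(4))
E
python3 - <<'E'
from h import *
print(rpy(st()['eef_rot']).round(2))
plan([553,-191,240],124.3);plan([553,-191,240],-55.7)
t=calibration('top')
for n,u,v,z in [('red',172,118,120),('green',343,120,120),('mug',261,130,95),('notes',260,220,18)]: print(n,plane(t,u,v,z).round(0))
E
```

```text
[[-0.    0.44 -0.9 ]
 [ 0.   -0.9  -0.44]
 [-1.   -0.   -0.  ]]
clock 0.15 pos [ 243.5 -493.   213. ] yhead -63.71 tilt 0.05 F [-0.2  0.1 -0.6] M [-0.02  0.    0.  ] gap 94.1 j [-1.18  0.3   1.52  0.    1.32 -0.07]
turn [9.555e-01 4.000e-04 1.000e-04] deg 172.0 shift [-0.0894 -0.4456 -1.3707]
clock 0.15 pos [ 243.5 -493.   213. ] yhead -63.71 tilt 0.05 F [-0.2  0.1 -0.6] M [-0.02  0.    0.  ] gap 94.1 j [-1.18  0.3   1.52  0.    1.32 -0.07]
turn [-0.0445 -0.      0.0003] deg 8.0 shift [-0.0894 -0.4456 -1.3707]
red [763. 246. 120.]
green [ 766. -227.  120.]
mug [742.  -1.  95.]
notes [497.  -3.  18.]
```

```bash
python3 -m handwheel '[[-0.0445,0,0,-0.09,-0.22,-0.2,1],[-0.0445,0,0,-0.09,-0.3,-0.4,1],[-0.0445,0,0,-0.09,-0.35,-0.6,1],[-0.0445,0,0,-0.09,-0.4,-0.8,1],[-0.0445,0,0,-0.09,-0.4456,-1,1],[-0.0445,0,0,-0.09,-0.4456,-1,1]]' 20
python3 -c "
from h import *
plan([553,-191,240],-55.7)"
```

```text
clock: 0.9
eef_pos: [455.0, -238.0, 240.0]
eef_rot: [-1.748, 1.57, 1.994]
wrist_force: [0.2, 0.1, -0.8]
finger_gap: 94.2
clock 0.9 pos [ 455. -238.  240.] yhead -55.55 tilt 0.07 F [ 0.2  0.1 -0.8] M [-0.03 -0.02  0.02] gap 94.2 j [-0.55  0.2   1.59  0.    1.36  0.42]
turn [ 0.0008 -0.0001  0.0004] deg 0.2 shift [-1.00e-04  5.56e-02 -3.58e-01]
```

```bash
python3 -m handwheel '[[0,0,0,0,0.03,-0.15,1],[0,0,0,0,0.0556,-0.2,1],[0,0,0,0,0.0556,-0.2,1]]'
python3 -c "
from h import *
plan([553,-191,240],-55.7)
c=calibration('wrist');im=camera('wrist');cv2.imwrite('pics/w1.png',im[:,:,::-1])
import json;json.dump({k:np.array(v).tolist() for k,v in c.items()},open('w1.json','w'))"
```

```text
clock: 1.27
eef_pos: [514.3, -217.3, 239.3]
eef_rot: [-1.429, 1.569, 2.315]
wrist_force: [-0.4, 0.2, 0.8]
finger_gap: 93.9
clock 1.27 pos [ 514.3 -217.3  239.3] yhead -55.48 tilt 0.13 F [-0.4  0.2  0.8] M [0.02 0.01 0.01] gap 93.9 j [-0.47  0.3   1.46  0.    1.38  0.5 ]
turn [0.0012 0.0001 0.0007] deg 0.2 shift [-0.0025  0.0008 -0.1561]
```

View pics/w1.png

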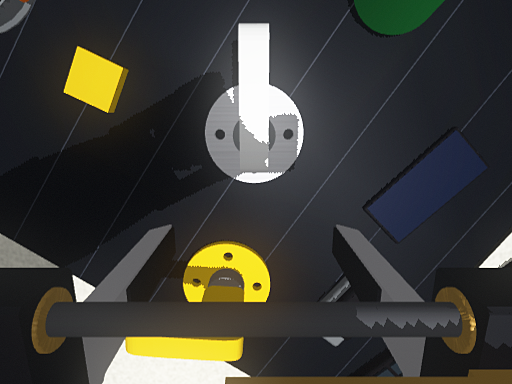

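```bash
python3 - <<'E'
from m import *
import json
c={k:np.array(v) for k,v in json.load(open('w1.json')).items()}
im=cv2.imread('pics/w1.png')
H=[]
for (x,y) in [(220,134),(288,134)]:
    for a,p in blobs(im,x-9,y-9,x+9,y+9,lambda q:q.max(2)<75):
        print(a,p,plane(c,*p,12)); 
        if a>20:H.append(plane(c,*p,12))
print('centre',np.mean(H,0),'sep',np.linalg.norm(H[1]-H[0]),'yhead',np.degrees(np.arctan2(*(H[1]-H[0])[1::-1])))
g=im.min(2)
L=[];Rr=[]
for r in range(30,84,6):
    w=np.where(g[r,225:285]>150)[0]+225; L.append(plane(c,w[0]-.5,r,140));Rr.append(plane(c,w[-1]+.5,r,140))
L=np.array(L);Rr=np.array(Rr);M=(L+Rr)/2
print('thick',np.linalg.norm(L-Rr,axis=1).round(1)); print(M[[0,-1]].round(1)); d=M[0]-M[-1]
print('toe dir',np.degrees(np.arctan2(d[1],d[0])))
print(np.array([plane(c,255,y,140) for y in(22.5,)]))
E
```

```text
67 [219.70149254 134.        ] [ 530.75014529 -156.65140219   12.        ]
66 [287.74242424 133.93939394] [ 577.81645051 -224.87207997   12.        ]
centre [ 554.2832979  -190.76174108   12.        ] sep 82.88122806156903 yhead -55.39771705028256
thick [23.7 24.6 23.9 24.  24.1 24.3 23.6 23.7 23.8]
[[ 624.7 -141.8  140. ]
 [ 596.4 -161.7  140. ]]
toe dir 35.18212828905633
[[ 629.87603744 -140.0924804   140.        ]]
```

```bash
python3 -m handwheel '[[0,0,0,0,0,-0.16,1],[0,0,0,0,0,-0.16,1],[0,0,0,0,0,-0.16,1]]'
python3 -c "
from h import *
plan([554,-191,109],-55.4)"
```

```text
clock: 1.7
eef_pos: [552.3, -191.1, 239.4]
eef_rot: [-1.262, 1.568, 2.48]
wrist_force: [0.3, 0.3, 0.4]
finger_gap: 93.8
clock 1.7 pos [ 552.3 -191.1  239.4] yhead -55.55 tilt 0.14 F [0.3 0.3 0.4] M [ 0.    0.04 -0.06] gap 93.8 j [-0.4   0.36  1.38  0.    1.4   0.57]
turn [-0.0008  0.0002  0.0007] deg 0.2 shift [ 0.4347  0.0039 -0.0051]
```

```bash
python3 -m handwheel '[[-0.0008,0,0.0007,0.1,0.0039,-0.005,1],[-0.0008,0,0.0007,0.25,0.0039,-0.005,1],[-0.0008,0,0.0007,0.35,0.0039,-0.005,1],[-0.0008,0,0.0007,0.434,0.0039,-0.005,1],[-0.0008,0,0.0007,0.434,0.0039,-0.005,1],[-0.0008,0,0.0007,0.434,0.0039,-0.005,1]]'
python3 -c "
from h import *
plan([554,-191,109],-55.4)
c=calibration('wrist');im=camera('wrist');cv2.imwrite('pics/w2.png',im[:,:,::-1])"
```

```text
clock: 2.45
eef_pos: [554.1, -191.7, 110.7]
eef_rot: [1.694, 1.569, -0.845]
wrist_force: [-0.0, 0.5, 0.0]
finger_gap: 93.8
clock 2.45 pos [ 554.1 -191.7  110.7] yhead -55.45 tilt 0.08 F [-0.   0.5  0. ] M [-0.03  0.02 -0.  ] gap 93.8 j [-0.4   0.48  1.52 -0.    1.14  0.57]
turn [-0.0003 -0.0001 -0.0005] deg 0.1 shift [ 0.0056 -0.0022 -0.0012]
```

View pics/w2.png

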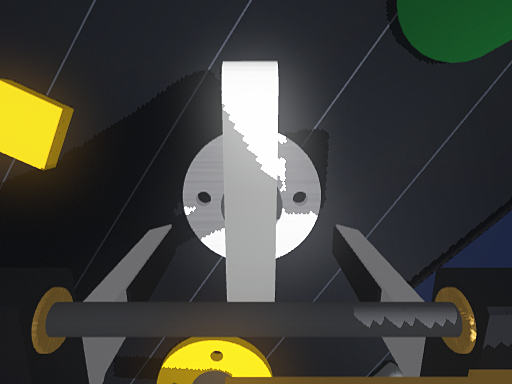

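The foot lies centred between the open fingers (foot at columns 222–280, fingers at 170 and 335). Closing.

```bash
python3 -m handwheel '[[0,0,0,0.004,-0.002,0,0.6],[0,0,0,0.004,-0.002,0,0.3],[0,0,0,0.004,-0.002,0,0.1],[0,0,0,0.004,-0.002,0,0],[0,0,0,0.004,-0.002,0,0],[0,0,0,0.004,-0.002,0,0],[0,0,0,0.004,-0.002,0,0]]' 45
python3 -m handwheel '[[0,0,0,0,0,0,0],[0,0,0,0,0,0,0],[0,0,0,0,0,0,0]]'
python3 -c "
from h import *
plan([554,-191,109],-55.4)"
```

```text
clock: 3.38
eef_pos: [553.9, -191.1, 109.6]
eef_rot: [1.813, 1.569, -0.726]
wrist_force: [-0.6, 1.0, 0.2]
finger_gap: 27.2
clock: 3.75
eef_pos: [553.8, -191.0, 109.4]
eef_rot: [1.723, 1.569, -0.816]
wrist_force: [-1.2, 1.3, -2.8]
finger_gap: 23.8
clock 3.75 pos [ 553.8 -191.   109.4] yhead -55.44 tilt 0.08 F [-1.2  1.3 -2.8] M [ 0.15  0.09 -0.02] gap 23.8 j [-0.39  0.48  1.53 -0.    1.13  0.57]
turn [-0.0002 -0.0001 -0.0004] deg 0.1 shift [ 0.0013  0.0003 -0.0006]
```

```bash
python3 -m handwheel '[[0,0,0,-0.02,0,0,0],[0,0,0,-0.06,0,0,0],[0,0,0,-0.12,0,0,0],[0,0,0,-0.2,0,0,0],[0,0,0,-0.28,0,0,0],[0,0,0,-0.36,0,0,0],[0,0,0,-0.42,0,0,0],[0,0,0,-0.46,0,0,0],[0,0,0,-0.47,0,0,0],[0,0,0,-0.47,0,0,0]]'
python3 -c "
from h import *
plan([530.6,177,250],-77)
cv2.imwrite('pics/w3.png',camera('wrist')[:,:,::-1]);cv2.imwrite('pics/s3.png',camera('side')[:,:,::-1])"
```

```text
clock: 5.0
eef_pos: [553.5, -190.9, 249.9]
eef_rot: [1.107, 1.57, -1.432]
wrist_force: [-0.0, 0.9, -4.8]
finger_gap: 23.6
clock 5.0 pos [ 553.5 -190.9  249.9] yhead -55.44 tilt 0.04 F [-0.   0.9 -4.8] M [0.03 0.01 0.03] gap 23.6 j [-0.39  0.36  1.36 -0.    1.42  0.57]
turn [ 1.198e-01  1.000e-04 -2.000e-04] deg 21.6 shift [-0.0013 -1.0532 -0.6327]
```

View pics/w3.png

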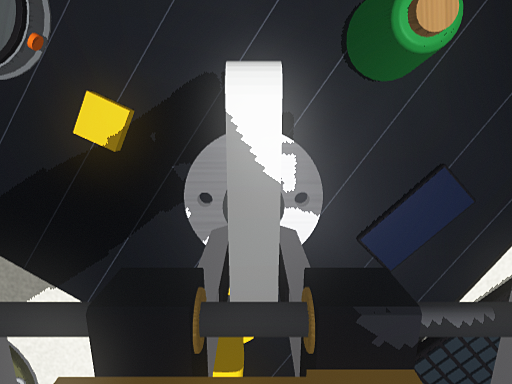

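View pics/s3.png

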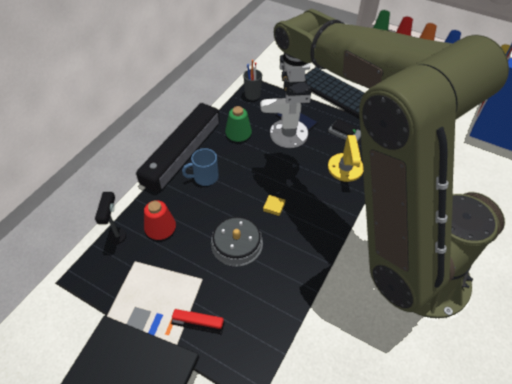

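```bash
cat > hold.py <<'E'
from m import *
def hold(im=None,undz=None):
    c=calibration('wrist'); s=st()
    if im is None: im=camera('wrist')[:,:,::-1]
    H=[]
    for x,y in [(205,197),(301,197)]:
        b=max(blobs(im,x-10,y-9,x+10,y+9,lambda q:q.max(2)<80),key=lambda t:t[0]); 
        H.append(plane(c,*b[1],undz+12)); print(b)
    C=np.mean(H,0); d=H[1]-H[0]
    Rc=rpy(s['eef_rot'])
    print('C',C.round(1),'sep',np.linalg.norm(d).round(1),'yhead',np.degrees(np.arctan2(d[1],d[0])).round(2),'offset in tool',(Rc.T@(C-s['eef_pos'])).round(1))
    return C
E
python3 - <<'E'
from hold import *
hold(cv2.imread('pics/w3.png'),140.5)
E
```

```text
(101, array([205.45544554, 197.40594059]))
(46, array([301., 197.]))
C [ 555.7 -190.2  152.5] sep 82.3 yhead -55.16 offset in tool [97.1  0.7 -2.2]
```

```bash
python3 -m handwheel '[[0.01,0,0,0,-0.04,-0.024,0],[0.03,0,0,0,-0.12,-0.072,0],[0.04,0,0,0,-0.22,-0.13,0],[0.05,0,0,0,-0.34,-0.204,0],[0.06,0,0,0,-0.46,-0.276,0],[0.07,0,0,0,-0.58,-0.348,0],[0.08,0,0,0,-0.7,-0.42,0],[0.09,0,0,0,-0.8,-0.48,0],[0.1,0,0,0,-0.88,-0.528,0],[0.11,0,0,0,-0.94,-0.564,0],[0.12,0,0,0,-0.98,-0.588,0],[0.12,0,0,0,-1,-0.6,0]]'
python3 -c "
from h import *
plan([529.6,176.8,250],-77)"
```

```text
clock: 6.6
eef_pos: [531.3, 158.9, 248.9]
eef_rot: [0.232, 1.569, -2.683]
wrist_force: [0.3, 0.6, -4.9]
finger_gap: 23.5
clock 6.6 pos [531.3 158.9 248.9] yhead -76.99 tilt 0.08 F [ 0.3  0.6 -4.9] M [ 0.01 -0.01 -0.04] gap 23.5 j [ 0.22  0.29  1.46 -0.    1.4   1.57]
turn [ 0.0001  0.0005 -0.0001] deg 0.1 shift [-0.0038 -0.0593 -0.008 ]
```

Stopping above the hub and checking both the held form and the platter from the fixed cameras.

```bash
python3 -m handwheel '[[0,0,0,0.05,-0.04,-0.006,0],[0,0,0,0.1,-0.06,-0.008,0],[0,0,0,0.1,-0.06,-0.008,0],[0,0,0,0.1,-0.06,-0.008,0]]'
python3 -c "
from hold import *
plan([529.6,176.8,150],-77)
im=camera('wrist')[:,:,::-1];cv2.imwrite('pics/w4.png',im);s=camera('side')[:,:,::-1];t=camera('top')[:,:,::-1];cv2.imwrite('pics/s4.png',s);cv2.imwrite('pics/t4.png',t)
hold(im,st()['eef_pos'][2]-109.4)
k=3.2
m=np.hstack([cv2.resize(a,None,fx=k,fy=k,interpolation=2) for a in (s[130:280,180:300],t[110:260,140:260])]);cv2.imwrite('pics/z4.png',m)"
```

```text
clock: 7.1
eef_pos: [529.7, 176.7, 219.0]
eef_rot: [0.341, 1.57, -2.574]
wrist_force: [1.2, -0.7, -4.2]
finger_gap: 24.2
clock 7.1 pos [529.7 176.7 219. ] yhead -77.0 tilt 0.07 F [ 1.2 -0.7 -4.2] M [-0.03  0.01 -0.04] gap 24.2 j [ 0.26  0.32  1.49 -0.    1.34  1.6 ]
turn [ 0.      0.0004 -0.0001] deg 0.1 shift [ 0.23   -0.0003 -0.    ]
(98, array([205.40816327, 197.47959184]))Traceback (most recent call last):
  File "<string>", line 5, in <module>
    hold(im,st()['eef_pos'][2]-109.4)
    ~~~~^^^^^^^^^^^^^^^^^^^^^^^^^^^^^
  File "hold.py", line 7, in hold
    b=max(blobs(im,x-10,y-9,x+10,y+9,lambda q:q.max(2)<80),key=lambda t:t[0]);
ValueError: max() iterable argument is empty
```

View pics/w4.png

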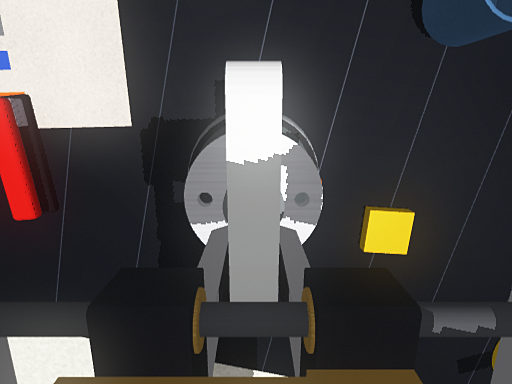

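```bash
python3 -c "
from h import *
s=cv2.imread('pics/s4.png');t=cv2.imread('pics/t4.png')
k=3.2
m=np.hstack([cv2.resize(a,None,fx=k,fy=k,interpolation=2) for a in (s[130:280,180:300],t[110:260,140:260])]);cv2.imwrite('pics/z4.png',m)"
```

```text
(no output)
```

View pics/z4.png

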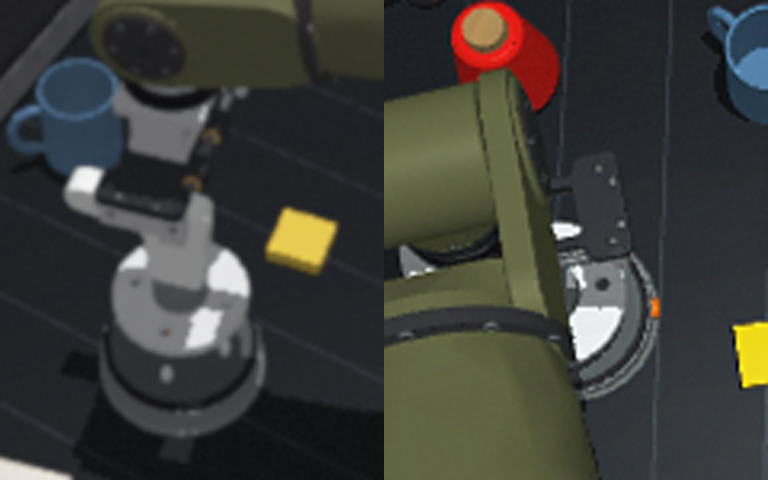

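```bash
python3 -m handwheel '[[0,0,0,0.04,0,0,0],[0,0,0,0.08,0,0,0],[0,0,0,0.11,0,0,0],[0,0,0,0.12,0,0,0],[0,0,0,0.12,0,0,0]]'
python3 -c "
from h import *
plan([529.6,176.8,170],-77)"
```

```text
clock: 7.88
eef_pos: [529.8, 176.7, 183.3]
eef_rot: [0.578, 1.57, -2.336]
wrist_force: [0.2, -0.1, -4.5]
finger_gap: 23.4
clock 7.88 pos [529.8 176.7 183.3] yhead -77.01 tilt 0.04 F [ 0.2 -0.1 -4.5] M [ 0.06  0.06 -0.  ] gap 23.4 j [ 0.26  0.34  1.53 -0.    1.26  1.6 ]
turn [-0.      0.0002 -0.0001] deg 0.0 shift [ 0.0442 -0.0004  0.0005]
```

The side view shows the form held upright over the drum, with a stud (zoom 165,373) straight below the base's nearest hole. Descending a few mm at a time.

```bash
python3 -m handwheel '[[0,0,0,0.01,0,0,0],[0,0,0,0.02,0,0,0],[0,0,0,0.027,0,0,0],[0,0,0,0.027,0,0,0]]'
python3 -c "
from h import *
plan([529.6,176.8,170],-77)"
python3 -m handwheel '[[0,0,0,0.01,0,0,0],[0,0,0,0.017,0,0,0],[0,0,0,0.017,0,0,0]]'
python3 -c "
from h import *
plan([529.6,176.8,165],-77)"
```

```text
clock: 8.38
eef_pos: [529.7, 176.7, 175.0]
eef_rot: [0.421, 1.57, -2.494]
wrist_force: [1.1, -1.0, -4.6]
finger_gap: 23.8
clock 8.38 pos [529.7 176.7 175. ] yhead -77.01 tilt 0.06 F [ 1.1 -1.  -4.6] M [ 0.06  0.01 -0.03] gap 23.8 j [ 0.26  0.35  1.54 -0.    1.25  1.6 ]
turn [-0.      0.0003 -0.0001] deg 0.1 shift [ 0.0167 -0.0004  0.0003]
clock: 8.75
eef_pos: [529.6, 176.7, 169.7]
eef_rot: [0.302, 1.569, -2.613]
wrist_force: [0.4, 1.0, -4.3]
finger_gap: 24.2
clock 8.75 pos [529.6 176.7 169.7] yhead -77.01 tilt 0.08 F [ 0.4  1.  -4.3] M [ 0.02 -0.02 -0.01] gap 24.2 j [ 0.26  0.36  1.55 -0.    1.24  1.6 ]
turn [-0.      0.0004 -0.0001] deg 0.1 shift [ 0.0155 -0.0004 -0.0001]
```

```bash
python3 -m handwheel '[[0,0,0,0.007,0,0,0],[0,0,0,0.013,0,0,0],[0,0,0,0.013,0,0,0]]'
python3 -c "
from h import *
plan([529.6,176.8,160],-77)"
python3 -m handwheel '[[0,0,0,0.006,0,0,0],[0,0,0,0.010,0,0,0],[0,0,0,0.010,0,0,0]]'
python3 -c "
from h import *
plan([529.6,176.8,160],-77)"
```

```text
clock: 9.12
eef_pos: [529.6, 176.7, 165.6]
eef_rot: [0.271, 1.569, -2.644]
wrist_force: [0.5, -0.2, -4.6]
finger_gap: 23.9
clock 9.12 pos [529.6 176.7 165.6] yhead -77.01 tilt 0.09 F [ 0.5 -0.2 -4.6] M [-0.03 -0.01 -0.03] gap 23.9 j [ 0.26  0.36  1.55 -0.    1.23  1.6 ]
turn [-0.0001  0.0005 -0.0001] deg 0.1 shift [ 0.0187 -0.0005 -0.0002]
clock: 9.5
eef_pos: [529.5, 176.7, 162.5]
eef_rot: [0.245, 1.569, -2.67]
wrist_force: [-0.4, -0.3, -4.7]
finger_gap: 24.1
clock 9.5 pos [529.5 176.7 162.5] yhead -77.01 tilt 0.09 F [-0.4 -0.3 -4.7] M [ 0.02 -0.05  0.02] gap 24.1 j [ 0.26  0.36  1.56 -0.    1.22  1.6 ]
turn [-0.      0.0005 -0.0001] deg 0.1 shift [ 0.0084 -0.0003 -0.0003]
```

Already 3 mm below the tip level with no contact load: studs are entering the holes.

```bash
python3 -m handwheel '[[0,0,0,0.007,0,0,0],[0,0,0,0.015,0,0,0],[0,0,0,0.020,0,0,0],[0,0,0,0.020,0,0,0]]'
python3 -c "
from h import *
plan([529.6,176.8,151.4],-77)"
python3 -m handwheel '[[0,0,0,0.005,0,0,0],[0,0,0,0.010,0,0,0],[0,0,0,0.010,0,0,0]]'
python3 -c "
from h import *
plan([529.6,176.8,151.4],-77)"
```

```text
clock: 10.0
eef_pos: [529.5, 176.7, 156.4]
eef_rot: [0.24, 1.569, -2.675]
wrist_force: [-0.5, -0.1, -4.9]
finger_gap: 23.9
clock 10.0 pos [529.5 176.7 156.4] yhead -77.01 tilt 0.1 F [-0.5 -0.1 -4.9] M [ 0.07 -0.1  -0.06] gap 23.9 j [ 0.26  0.37  1.56 -0.    1.21  1.6 ]
turn [-0.      0.0005 -0.0001] deg 0.1 shift [ 0.0166 -0.0004 -0.0003]
clock: 10.38
eef_pos: [529.5, 176.7, 153.3]
eef_rot: [0.228, 1.569, -2.687]
wrist_force: [0.8, 0.2, -5.1]
finger_gap: 23.8
clock 10.38 pos [529.5 176.7 153.3] yhead -77.01 tilt 0.1 F [ 0.8  0.2 -5.1] M [ 0.06 -0.06 -0.01] gap 23.8 j [ 0.26  0.37  1.57 -0.    1.2   1.6 ]
turn [-0.0001  0.0005 -0.0001] deg 0.1 shift [ 0.0062 -0.0004 -0.0003]
```

```bash
python3 -m handwheel '[[0,0,0,0.003,0,0,0],[0,0,0,0.005,0,0,0],[0,0,0,0.005,0,0,0]]'
python3 -m handwheel '[[0,0,0,0.002,0,0,0],[0,0,0,0.002,0,0,0]]'
python3 -m handwheel '[[0,0,0,0.002,0,0,0],[0,0,0,0.002,0,0,0]]'
python3 -c "
from h import *
plan([529.6,176.8,151.4],-77)"
```

```text
clock: 10.75
eef_pos: [529.5, 176.6, 151.7]
eef_rot: [0.225, 1.569, -2.69]
wrist_force: [0.3, 0.4, -5.1]
finger_gap: 23.7
clock: 11.0
eef_pos: [529.6, 176.7, 151.4]
eef_rot: [0.281, 1.569, -2.634]
wrist_force: [-1.4, 0.3, -1.1]
finger_gap: 23.8
clock: 11.25
eef_pos: [529.6, 176.8, 151.4]
eef_rot: [0.372, 1.57, -2.543]
wrist_force: [-3.7, -0.1, 6.2]
finger_gap: 23.5
clock 11.25 pos [529.6 176.8 151.4] yhead -77.0 tilt 0.06 F [-3.7 -0.1  6.2] M [-0.17  0.71 -0.04] gap 23.5 j [ 0.26  0.38  1.57 -0.    1.2   1.6 ]
turn [-0.      0.0003 -0.0001] deg 0.1 shift [-0.0001 -0.0001  0.0001]
```

Contact came exactly at the flush height (TCP 151.4). Relaxing the push, then releasing.

```bash
python3 -m handwheel '[[0,0,0,-0.001,0,0,0],[0,0,0,-0.001,0,0,0.27],[0,0,0,-0.001,0,0,0.3],[0,0,0,-0.001,0,0,0.5],[0,0,0,-0.001,0,0,0.7],[0,0,0,-0.001,0,0,0.8],[0,0,0,-0.001,0,0,0.8]]'
python3 -c "
from h import *
plan([529.6,176.8,260],-77)
cv2.imwrite('pics/w5.png',camera('wrist')[:,:,::-1])"
```

```text
clock: 12.12
eef_pos: [529.6, 176.8, 151.7]
eef_rot: [0.338, 1.57, -2.577]
wrist_force: [0.5, -0.6, 0.3]
finger_gap: 64.8
clock 12.12 pos [529.6 176.8 151.7] yhead -77.0 tilt 0.05 F [ 0.5 -0.6  0.3] M [ 0.02 -0.01  0.02] gap 64.8 j [ 0.26  0.38  1.57 -0.    1.2   1.6 ]
turn [-0.      0.0003 -0.0001] deg 0.1 shift [-3.611e-01  1.000e-04  4.000e-04]
```

View pics/w5.png

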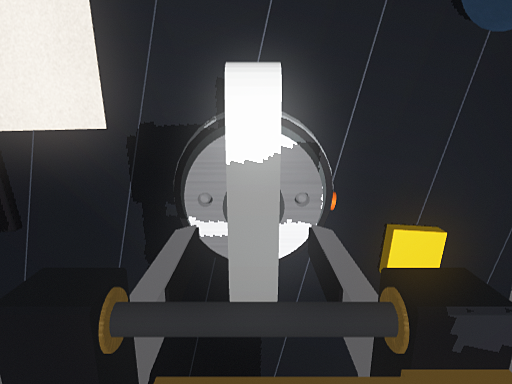

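The form stands free between the open fingers, and stud tips fill the two visible holes at (205,199) and (302,199). Retreating straight up, then clear of the view.

```bash
python3 -m handwheel '[[0,0,0,-0.03,0,0,0.8],[0,0,0,-0.08,0,0,0.8],[0,0,0,-0.15,0,0,0.8],[0,0,0,-0.24,0,0,0.8],[0,0,0,-0.33,0,0,0.8],[0,0,0,-0.4,0,0,0.8],[0,0,0,-0.4,0,0,0.8]]'
python3 -m handwheel '[[0,0,0,0,0.1,0,0.8],[0,0,0,0,0.25,0,0.8],[0,0,0,0,0.4,0.1,0.8],[0,0,0,0,0.55,0.2,0.8],[0,0,0,0,0.7,0.2,0.8],[0,0,0,0,0.85,0.2,0.8],[0,0,0,0,0.95,0.2,0.8],[0,0,0,0,1,0.2,0.8],[0,0,0,0,1,0.2,0.8]]'
python3 -c "
from h import *
plan([529.6,176.8,260],-77)
s=camera('side')[:,:,::-1];t=camera('top')[:,:,::-1];cv2.imwrite('pics/s6.png',s);cv2.imwrite('pics/t6.png',t)
m=np.hstack([cv2.resize(a,None,fx=3.2,fy=3.2,interpolation=2) for a in (s[130:280,180:300],t[110:260,140:260])]);cv2.imwrite('pics/z6.png',m)"
```

```text
clock: 13.05
eef_pos: [530.2, 177.0, 273.9]
eef_rot: [3.039, 1.568, 0.124]
wrist_force: [-0.4, -0.2, 0.2]
finger_gap: 75.3
clock: 14.18
eef_pos: [539.1, -128.9, 273.3]
eef_rot: [-2.994, 1.569, 0.374]
wrist_force: [0.5, 0.1, -1.3]
finger_gap: 75.0
clock 14.18 pos [ 539.1 -128.9  273.3] yhead -77.05 tilt 0.12 F [ 0.5  0.1 -1.3] M [ 0.04  0.02 -0.02] gap 75.0 j [-0.3   0.27  1.42  0.    1.45  1.04]
turn [-0.0003 -0.0007  0.0001] deg 0.1 shift [ 0.0449 -1.0003 -0.1975]
```

View pics/z6.png

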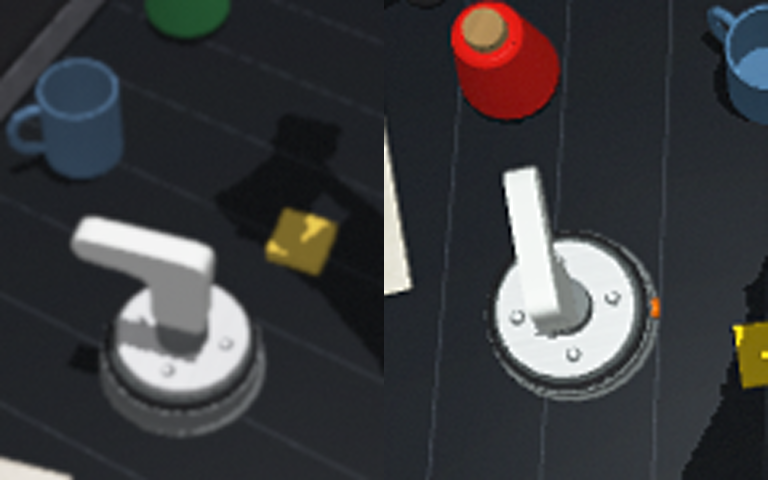

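View pics/t6.png

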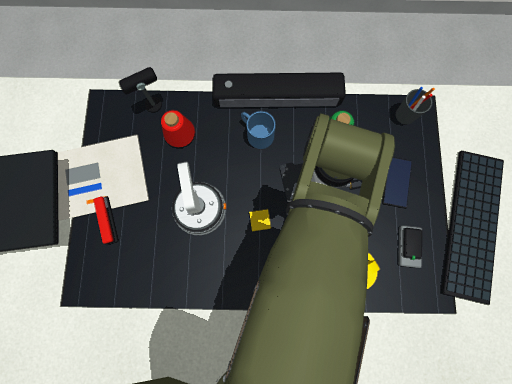

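The form stands upright and flush, with stud tips showing in three holes (zoom 517,317; 573,354; 612,297). The red cone, mug, notes and stapler are where they were.

```bash
python3 -c "
from h import *
print(order.sign_off())"
```

```text
the job is handed in; nothing more can be done
None
```

The white sock form is mounted on the photo turntable, flush on the platter and standing by itself. I handed the job in at about 14.3 s on the clock.

- **Alignment:** I measured the studs at about 13° in two views and turned the form there in the air. It went straight down over the hub and studs with no search needed.
- **Seating:** The first contact came at the height calculated for flush (TCP at 151.4 mm), with about 11 N of push. The gripper then opened with no load on it and backed off.
- **Last pictures:** The base sits level and the stud tips show in the three visible holes. The fourth hole is hidden under the foot. The red cone, mug, notes and stapler have not moved. In the last top view the arm mostly hid the green cone, phone and yellow form. I never moved the gripper down near them.
- **One disagreement:** While the form was held, the wrist camera put its base centre about 2 mm toward the toe from where the earlier views had it. I split the difference, and the hub went in with no noticeable side force.

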